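# Find the flat cover with a straightedge

## Robot

A 6-joint arm with a two-finger parallel gripper is mounted at the origin on a cart in front of the work surface, level with it; the furniture and walls round the work are solid. World frame = base frame: x ahead of the robot, y to its left, z up, the work surface at z = 0. Lengths are in mm, angles in degrees, forces in N, time in s.
With the tool pointing down it reaches from about 350 to 875 mm from the base axis. Payload 4.2 kg.
Tool frame: the origin (TCP) lies midway between the tips of the shut fingers; the grasp point (between the pads) lies 19 mm behind it (bot.hold_point_z is the distance from the TCP to the grasp point, in mm); z points along the fingers, y is the line along which they close (so a half turn about z gives the same grasp; the last joint's range is limited). The gripper opens to 87 mm and grips with 3 to 60 N. Pads are 19 mm wide; open, the fingers measure 117 mm over their backs; the gripper's body (75 mm by 190 mm) begins 51 mm behind the grasp point.
Start: joints at [-48.667, 22.042, 0.453, 0, -68.411, -14.817], TCP at [279.046, -559.225, 222.55] pointing down, gripper open.
Joint ranges: [-179.83, 179.83], [-69.29, 118.12], [-61.27, 80.66], [-181.25, 117.63], [-171.15, -9.14], [-177.46, 177.46]. Speed limits (degrees/s): [159.86, 159.86, 180, 180, 180, 180].

## Interface

Orientations are given as [roll, pitch, yaw] about the fixed x, y, z axes, in that order (R = Rz(yaw) Ry(pitch) Rx(roll)).
In Python, from station import state, vision, order, bot gives the robot as it stands. The module is installed in compiled form; this text tells all that it offers.
- The arm moves only by the shell command python3 -m jog 'ROWS' [FORCE]. ROWS is JSON, a list of rows, each a list of 7 numbers: the opening, from 0 (shut) to 1 (fully open), then the shift along the tool's x, y, z scaled (see below), then the turn, a rotation vector about the tool's x, y, z scaled (see below). In form: [[fingers, dx, dy, dz, rx, ry, rz], ...]. A call has 1 to 8 rows; each row is the pose to reach, as a shift and turn from the pose commanded when the call began, along the tool's axes at that moment, turning the shorter way round; what a row does not reach only later rows make up. The controller multiplies each number of a shift by 120 mm and each number of a turn by pi rad. A row lasts 1/8 s, in which the tool goes at most 62.5 mm and 10.7 degrees, less where a joint would pass 70% of its speed; a pose out of reach is approached as far as the arm can. A call with a number of a shift or a turn outside -1 to 1 is refused whole. A call with a gripper value outside its range is refused whole. The fingers move at their own pace and stop on an object; FORCE is the grip in N (left out, the last holds). Time passes only in rows, so rows that repeat a pose let the fingers close. It gives the time, the measured TCP pose, the force, the opening and the grip force at its end, in the units of the state.
- state(): the state, without advancing time (a new reading comes with each control period).
- vision.capture(name): name is "side" or "top" or "wrist"; returns a dict with "color" (384x512x3 uint8, red, green, blue), "fx", "fy", "cx", "cy" (pixels), "T" (4x4, takes a point from camera to world coordinates). Camera axes: x right, y down, z forward; pixel columns grow to the right and rows downward; lengths in mm; the calibration is good to about 2 mm. A picture is of the moment at which its call begins. There is no depth.
- order.close_job(): hands the job in; it is judged then, once.
The state is a dict: "clock": time; "q": joint angles; "joint_velocities": joint speeds; "effort": joint torques, N m; "position": TCP position; "eef_rot": TCP orientation; "wrist_force": force on the tool from outside, world axes, zero at the start; "moment": the same for the moment, N m; "width": opening from 0.0 (shut) to 1.0 (fully open); "gripper_force": force on a finger pad.
Only numpy, scipy, OpenCV 4.12 (cv2) and the standard library are available. Lean on these libraries where they do the work, as an engineer would, in place of code of your own. Each camera call takes 0.05 s, during which the arm holds its last target. There are 200 camera calls.

## Task

Two of the three round steel covers on the stands are slightly bowed upward in the middle and one is flat. Find the flat one by laying the straightedge across the middle of a cover, letting go and pressing down on its ends to feel whether it rocks; on the flat cover press the end with the wire loop first and then the plain end, from above, for a moment each. Finish with the straightedge let go and lying still across the middle of the flat cover, and leave the loose things round about where they are.

Things in the scene. Friction and masses are not known exactly. Their poses are not given: they have to be found in the camera images.
- straightedge_grip (a point): Straightedge: a bare aluminium hollow-section bar 160 mm long (x), 24 mm wide (y), 44 mm tall (z), about 0.3 to 0.5 kg, loose, lying on its flat sole in front of the stands. This point is in its middle, 28 mm above the sole and 16 mm below the top; x along the bar towards the end with the wire loop, z up. Grasp it across its 24 mm width, at this height or higher.
- straightedge: The same bar; origin at the middle of its sole, axes as above. On a domed cover it balances level, 3 mm high, but a press of 4 to 6 N on one end makes that end sink by about 2 mm from the first touch (some 1 mm of it between 1 N and 5 N) and tilts the bar by about 0.045 rad; it swings back when let go. On the flat cover it gives less than 0.5 mm and does not tilt.
- loop_end (a point): Spot to press on the straightedge's top, 64 mm from its middle towards the end with the wire loop (the loop is 16 mm wide and sticks out 24 mm beyond the bar, 28 mm above the sole). A press of about 4 to 8 N with closed fingers is right; 2 N must be exceeded for 0.2 s.
- plain_end (a point): Spot to press on the straightedge's top, 64 mm from its middle towards the plain end. As for the loop end.
- face_left (a point): Aluminium stand, 40 mm high, fixed to the worktop, carrying a fixed round steel cover, 150 mm across, 14 mm thick. The point is the middle of the cover's top face as it would be if flat, 54 mm above the worktop; z up. One of the three covers, any of them, is flat; the other two are domed, 3 mm higher in the middle than at the rim. Left-hand stand.
- face_middle (a point): Aluminium stand, 40 mm high, fixed to the worktop, carrying a fixed round steel cover, 150 mm across, 14 mm thick. The point is the middle of the cover's top face as it would be if flat, 54 mm above the worktop; z up. One of the three covers, any of them, is flat; the other two are domed, 3 mm higher in the middle than at the rim. Middle stand.
- face_right (a point): Aluminium stand, 40 mm high, fixed to the worktop, carrying a fixed round steel cover, 150 mm across, 14 mm thick. The point is the middle of the cover's top face as it would be if flat, 54 mm above the worktop; z up. One of the three covers, any of them, is flat; the other two are domed, 3 mm higher in the middle than at the rim. Right-hand stand.
- timer: Bystander: flat bench timer, 66 x 66 x 21 mm, behind the stands; origin at the centre of its underside. Leave it alone.
- tape_roll: Bystander: roll of tape lying flat, 76 mm across, 19 mm high; origin at the centre of its underside. Leave it alone.
- agar_dish: Bystander: petri dish, 90 mm across, 15 mm high; origin at the centre of its underside. Leave it alone.
- marker_pen: Bystander: marker pen, 140 mm long, 14 mm thick; origin at the centre of its underside. Leave it alone.

How it is judged (in metres and radians):
On the way, in this order (a step that is already met when the one before it is completed fails the run):
1. the straightedge lies flat across the middle of the flat cover and its wire-loop end is pressed down from above (over 2 N for 0.2 s) (((horizontal distance between straightedge_grip and face_left below 0.025 m and z of straightedge_grip in the frame of face_left between 0.0255 and 0.0295 m) or (horizontal distance between straightedge_grip and face_middle below 0.025 m and z of straightedge_grip in the frame of face_middle between 0.0255 and 0.0295 m) or (horizontal distance between straightedge_grip and face_right below 0.025 m and z of straightedge_grip in the frame of face_right between 0.0255 and 0.0295 m)) and angle between straightedge's own z axis and vertical below 0.02 rad and contact force between the fingers and straightedge above 2 N and horizontal distance between the grasp point and loop_end below 0.035 m and z of the grasp point in the frame of loop_end above 0.005 m), for 0.2 s.
2. the straightedge still lies flat across the middle of the flat cover and its plain end is pressed down from above (over 2 N for 0.2 s) (((horizontal distance between straightedge_grip and face_left below 0.025 m and z of straightedge_grip in the frame of face_left between 0.0255 and 0.0295 m) or (horizontal distance between straightedge_grip and face_middle below 0.025 m and z of straightedge_grip in the frame of face_middle between 0.0255 and 0.0295 m) or (horizontal distance between straightedge_grip and face_right below 0.025 m and z of straightedge_grip in the frame of face_right between 0.0255 and 0.0295 m)) and angle between straightedge's own z axis and vertical below 0.02 rad and contact force between the fingers and straightedge above 2 N and horizontal distance between the grasp point and plain_end below 0.035 m and z of the grasp point in the frame of plain_end above 0.005 m), for 0.2 s.
At the end, for the whole second after the job is handed in: The straightedge lies let go and at rest on its sole across the flat cover: its middle within 25 mm of the cover's middle, its sole no more than 1.5 mm above the flat face (on a bowed cover it would be 3 mm up) and level within 0.02 rad (((horizontal distance between straightedge_grip and face_left below 0.025 m and z of straightedge_grip in the frame of face_left between 0.0255 and 0.0295 m) or (horizontal distance between straightedge_grip and face_middle below 0.025 m and z of straightedge_grip in the frame of face_middle between 0.0255 and 0.0295 m) or (horizontal distance between straightedge_grip and face_right below 0.025 m and z of straightedge_grip in the frame of face_right between 0.0255 and 0.0295 m)) and angle between straightedge's own z axis and vertical below 0.02 rad and linear speed of straightedge below 0.01 m/s and angular speed of straightedge below 0.05 rad/s and contact force between the fingers and straightedge below 0.05 N); the robot touches nothing.
It fails at once if the timer is shifted by more than 20 mm (distance of timer from where it was at the start of the episode above 0.02 m).
It fails at once if the tape roll is shifted by more than 20 mm (distance of tape_roll from where it was at the start of the episode above 0.02 m).
It fails at once if the agar dish is shifted by more than 20 mm (distance of agar_dish from where it was at the start of the episode above 0.02 m).
It fails at once if the marker pen is shifted by more than 20 mm (distance of marker_pen from where it was at the start of the episode above 0.02 m).
It also fails if it takes over 72 s, if anything falls off the work surface, if the arm or the gripper's body presses on something with over 40 N, if the wrist force passes 120 N, or if a joint passes its speed limit or range.

## Working session

There is one attempt and no reset: what is moved stays moved. The work goes in short steps, Python scripts to look and compute and a shell command to move; the robot and the scene stay as the last step left them, time stands still between calls to the robot, and variables do not carry over. Pictures are saved under pics/ and viewed, at most 10 in all, crops included, and the job is handed in when it is done.

```bash
mkdir -p pics; python3 - <<'E'
from station import state, vision, order, bot
import cv2,numpy as np
print(state(), bot.hold_point_z)
for n in ("top","side"):
    c=vision.capture(n); cv2.imwrite(f"pics/{n}0.png",c["color"][:,:,::-1])
    print(n,c["fx"],c["fy"],c["cx"],c["cy"],np.round(c["T"],3).tolist())
E
```

```text
{'clock': 0.0, 'q': array([-4.86676303e+01,  2.20905139e+01,  3.79923770e-01, -3.06870717e-02,
       -6.84094089e+01, -1.48170228e+01]), 'joint_velocities': array([ 0.04838241, -0.02307307,  0.02002357, -0.05377698,  0.04819336,
        0.08004316]), 'effort': array([-3.31357096e-04, -3.90667069e+01,  1.87404621e+01,  4.21981305e+00,
        1.10390276e-02, -2.02127972e-04]), 'position': array([ 278.78719213, -558.70936517,  221.45878066]), 'eef_rot': array([ 1.79876697e+02, -3.12619092e-03, -1.53495972e+02]), 'wrist_force': array([-0.73117105,  0.06133771, -0.2203461 ]), 'moment': array([ 0.0341251 , -0.0299229 ,  0.05963899]), 'gripper_force': 0.0, 'width': 0.9999271849106708} 18.700000000000003
top 458.787660853294 458.787660853294 252.43055210928287 188.02006649387866 [[-0.016, -0.988, 0.152, 267.513], [-1.0, 0.016, -0.0, -48.851], [-0.002, -0.152, -0.988, 1695.547], [0.0, 0.0, 0.0, 1.0]]
side 437.5691212734132 437.5691212734132 252.92147225397693 182.54982786704585 [[-1.0, 0.012, -0.027, 573.112], [0.029, 0.591, -0.807, 933.505], [0.007, -0.807, -0.591, 803.238], [0.0, 0.0, 0.0, 1.0]]
```

View pics/top0.png

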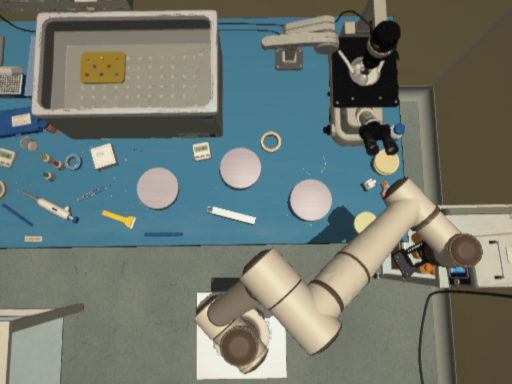

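View pics/side0.png

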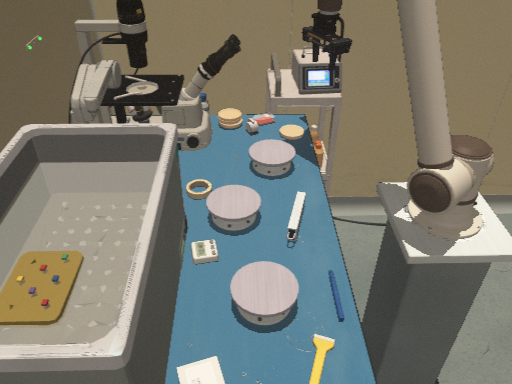

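The top view shows the covers near (157,188), (240,168) and (311,200). The bar runs (207,208)-(255,220) with its loop on the left, towards +y. I'll measure these next.

```bash
cat > h.py <<'E'
import numpy as np,cv2
from station import state,vision,bot
def ray(c,uv,z):
    d=c["T"][:3,:3]@np.array([(uv[0]-c["cx"])/c["fx"],(uv[1]-c["cy"])/c["fy"],1]); o=c["T"][:3,3]
    return (o+d*(z-o[2])/d[2])
def proj(c,p):
    q=np.linalg.inv(c["T"])@np.append(p,1); return np.array([c["fx"]*q[0]/q[2]+c["cx"],c["fy"]*q[1]/q[2]+c["cy"]])
def blobs(c,lo,hi,amin,box):
    im=cv2.cvtColor(c["color"],cv2.COLOR_RGB2HSV); m=cv2.inRange(im,np.array(lo),np.array(hi))
    x0,y0,x1,y1=box; k=np.zeros_like(m); k[y0:y1,x0:x1]=m[y0:y1,x0:x1]
    cs,_=cv2.findContours(k,cv2.RETR_EXTERNAL,cv2.CHAIN_APPROX_NONE)
    return [q for q in cs if cv2.contourArea(q)>amin]
E
python3 - <<'E'
from h import *
c=vision.capture("top")
hsv=cv2.cvtColor(c["color"],cv2.COLOR_RGB2HSV)
for u,v in ((157,188),(240,168),(311,200),(230,214),(245,218),(210,208),(230,190)): print(u,v,hsv[v,u])
for q in blobs(c,(0,0,110),(180,70,255),80,(120,140,340,245)):
    m=cv2.moments(q); uv=(m["m10"]/m["m00"],m["m01"]/m["m00"]); r=cv2.minAreaRect(q)
    z=54 if cv2.contourArea(q)>800 else 44
    print(cv2.contourArea(q),np.round(uv,2),np.round(r[0],1),np.round(r[1],1),r[2],ray(c,uv,z).round(1), [ray(c,p,z).round(0)[:2].tolist() for p in cv2.boxPoints(r)])
cv2.imwrite("pics/t1.png",cv2.resize(c["color"][140:245,130:335,::-1],None,fx=3.9,fy=3.9,interpolation=cv2.INTER_CUBIC))
E
```

```text
157 188 [  8  29 192]
240 168 [  9  29 211]
311 200 [  9  26 222]
230 214 [ 28  15 240]
245 218 [ 38  13 243]
210 208 [100  84 122]
230 190 [ 98 114 143]
331.0 [231.05 214.37] [230.5 214.4] [50.7  8.2] 14.03624439239502 [425.9  29.7  44. ] [[435.0, 124.0], [464.0, 117.0], [417.0, -61.0], [388.0, -53.0]]
1347.0 [310.6  199.46] [310.5 199.5] [41. 41.] 90.0 [ 474.4 -258.1   54. ] [[550.0, -186.0], [548.0, -335.0], [399.0, -328.0], [401.0, -182.0]]
1331.0 [157.17 187.62] [157.1 187.5] [41.2 42.2] 75.96376037597656 [526.3 296.   54. ] [[583.0, 390.0], [619.0, 241.0], [471.0, 203.0], [436.0, 350.0]]
1301.0 [240.11 167.47] [239.5 167.5] [41. 41.] 90.0 [595.9  -5.3  54. ] [[674.0, 71.0], [671.0, -79.0], [519.0, -76.0], [521.0, 72.0]]
281.0 [201.26 150.99] [201.3 151. ] [18.2 17.8] 78.69007110595703 [662.1 137.6  44. ] [[690.0, 176.0], [702.0, 112.0], [634.0, 99.0], [622.0, 163.0]]
```

View pics/t1.png

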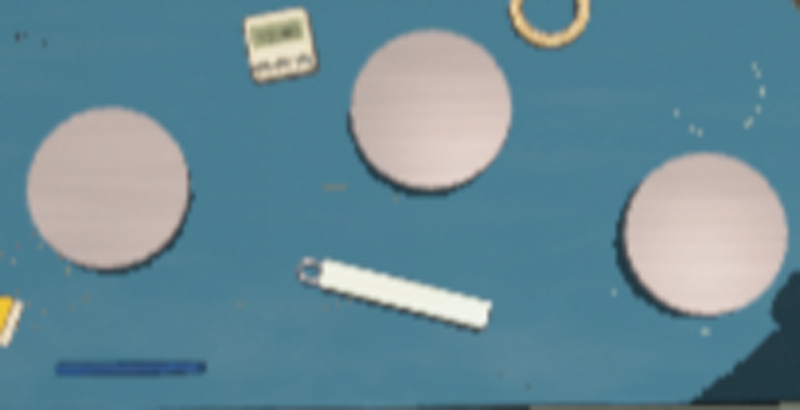

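The crop confirms the loop is at the bar's left (+y) end, crop (310,270), and its plain end is at (490,315). That puts the bar's middle near (423,19) with yaw about 75°. I'll move above it now.

```bash
cat >> h.py <<'E'
from scipy.spatial.transform import Rotation as Ro
def plan(x,y,z,yaw):
    s=state(); R=Ro.from_euler("xyz",s["eef_rot"],degrees=True); T=Ro.from_euler("xyz",[180,0,yaw],degrees=True)
    print("rows shift",(R.inv().apply(np.array([x,y,z])-s["position"])/120).round(4),"turn",((R.inv()*T).as_rotvec()/np.pi).round(4),
      "| at",s["position"].round(1),s["eef_rot"].round(2),"F",s["wrist_force"].round(2),"w",round(s["width"],3),"t",s["clock"],"q6",s["q"][5].round(0))
E
for i in 1 2 3; do python3 -m jog '[[1,-0.81,0.95,0,0,0,0],[1,-0.81,0.95,0,0,0,0],[1,-0.81,0.95,0,0,0,0],[1,-0.81,0.95,0,0,0,0]]' | tail -1; done
python3 -m jog '[[1,-0.81,0.95,0,0,0,-0.05],[1,-0.81,0.95,0,0,0,-0.1],[1,-0.81,0.95,0,0,0,-0.15],[1,-0.81,0.95,0,0,0,-0.2],[1,-0.81,0.95,0,0,0,-0.25],[1,-0.81,0.95,0,0,0,-0.27],[1,-0.81,0.95,0,0,0,-0.27]]'
python3 - <<'E'
from h import *
plan(422.5,19,110,-104.8)
c=vision.capture("wrist"); cv2.imwrite("pics/w1.png",c["color"][:,:,::-1])
for p in ((422.5,19,44),(402,-58,44),(443,96,44)): print(proj(c,p))
E
```

```text
gripper_force: 0.0
gripper_force: 0.0
gripper_force: 0.0
clock: 2.52
position: [423.9, 20.9, 222.3]
eef_rot: [180.0, -0.0, -105.1]
wrist_force: [0.0, -0.4, 0.7]
width: 0.996
gripper_force: 0.0
rows shift [0.0175 0.0065 0.936 ] turn [ 0.0001 -0.0002 -0.0015] | at [423.9  20.9 222.3] [ 1.7997e+02 -4.0000e-02 -1.0508e+02] F [ 0.03 -0.42  0.71] w 0.996 t 2.525 q6 -40.0
[256.81152242 182.19006603]
[256.66265462 117.17140652]
[256.94417203 240.12535782]
```

View pics/w1.png

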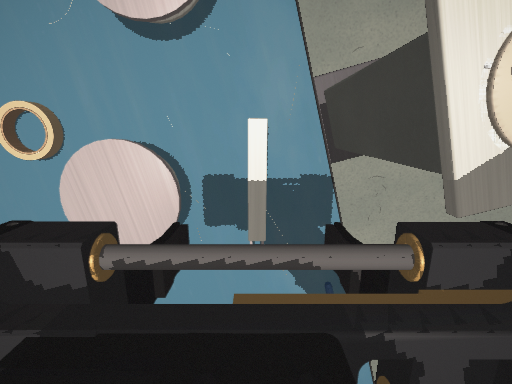

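The wrist view shows the bar vertical at columns 248-267 with its plain end at row 118. That matches the prediction of (257,117), so I'll descend and grasp.

```bash

python3 -m jog '[[1,0.0175,0.008,0.45,0,0,0],[1,0.0175,0.008,0.88,0,0,0],[1,0.0175,0.008,0.88,0,0,0]]' | tail -1
python3 -m jog '[[0.6,0,0,0.4,0,0,0],[0.6,0,0,0.7,0,0,0],[0.6,0,0,0.87,0,0,0],[0.6,0,0,0.87,0,0,0],[0.6,0,0,0.87,0,0,0]]'
python3 - <<'E'
from h import *
plan(422.5,19,11,-104.8)
E
python3 -m jog '[[0,0,0,0,0,0,0],[0,0,0,0,0,0,0],[0,0,0,0,0,0,0],[0,0,0,0,0,0,0],[0,0,0,0,0,0,0],[0,0,0,0,0,0,0]]' 25
python3 - <<'E'
from h import *
c=vision.capture("top")
im=c["color"]; 
for u,v in ((157.2,187.6),(240.1,167.5),(310.6,199.5)):
    print([cv2.cvtColor(im,cv2.COLOR_RGB2GRAY)[round(v+d),round(u)-4:round(u)+5].mean().round(1) for d in range(-17,18,3)],[cv2.cvtColor(im,cv2.COLOR_RGB2GRAY)[round(v)-4:round(v)+5,round(u+d)].mean().round(1) for d in range(-17,18,3)])
E
```

```text
gripper_force: 0.0
clock: 3.58
position: [423.8, 21.2, 14.2]
eef_rot: [-179.8, 0.1, -104.9]
wrist_force: [-0.4, 0.4, -0.7]
width: 0.61
gripper_force: 0.0
rows shift [0.0202 0.0058 0.0268] turn [-0.001   0.0007 -0.0004] | at [423.8  21.2  14.2] [-1.7982e+02  1.2000e-01 -1.0487e+02] F [-0.44  0.39 -0.69] w 0.61 t 3.575 q6 -40.0
clock: 4.32
position: [422.6, 20.8, 12.9]
eef_rot: [-179.9, 0.0, -104.9]
wrist_force: [0.5, -0.1, 4.1]
width: 0.273
gripper_force: 25.0
[np.float64(181.1), np.float64(182.1), np.float64(183.2), np.float64(183.1), np.float64(180.2), np.float64(183.6), np.float64(180.2), np.float64(181.7), np.float64(182.4), np.float64(183.8), np.float64(182.9), np.float64(182.4)] [np.float64(180.1), np.float64(180.2), np.float64(180.8), np.float64(180.8), np.float64(180.7), np.float64(181.0), np.float64(181.4), np.float64(182.2), np.float64(182.3), np.float64(182.8), np.float64(183.9), np.float64(184.0)]
[np.float64(179.4), np.float64(179.8), np.float64(181.6), np.float64(190.9), np.float64(192.1), np.float64(195.0), np.float64(197.6), np.float64(201.3), np.float64(202.3), np.float64(206.9), np.float64(206.8), np.float64(206.0)] [np.float64(180.4), np.float64(182.8), np.float64(186.3), np.float64(189.6), np.float64(192.9), np.float64(195.8), np.float64(198.2), np.float64(199.8), np.float64(200.7), np.float64(201.1), np.float64(201.0), np.float64(201.0)]
[np.float64(187.7), np.float64(189.9), np.float64(192.3), np.float64(202.6), np.float64(204.3), np.float64(207.6), np.float64(209.4), np.float64(213.0), np.float64(213.4), np.float64(216.8), np.float64(215.6), np.float64(212.4)] [np.float64(198.2), np.float64(202.0), np.float64(204.8), np.float64(207.6), np.float64(209.1), np.float64(209.9), np.float64(209.7), np.float64(208.3), np.float64(206.3), np.float64(203.7), np.float64(200.2), np.float64(197.7)]
```

Grasp is good at 23.8 mm wide. The left cover is evenly shaded while the other two show a gradient, so I'll test the left one first.

```bash

python3 -m jog '[[0,0,0,-0.2,0,0,0],[0,0,0,-0.5,0,0,0],[0,0,0,-0.8,0,0,0],[0,0,0,-0.9,0,0,0]]' | tail -2
for i in 1 2 3; do python3 -m jog '[[0,-0.2,-0.02,0,0,0,0],[0,-0.45,-0.045,0,0,0,0],[0,-0.7,-0.07,0,0,0,0],[0,-0.8175,-0.081,0,0,0,0]]' |tail -2; done
python3 -m jog '[[0,0,0,0,0,0,0]]'
python3 - <<'E'
from h import *
plan(526.7,297.8,66.7,-104.8)
c=vision.capture("top"); 
cv2.imwrite("pics/t2.png",cv2.resize(c["color"][140:245,130:335,::-1],None,fx=3.9,fy=3.9,interpolation=cv2.INTER_CUBIC))
E
```

```text
width: 0.275
gripper_force: 25.0
width: 0.273
gripper_force: 25.0
width: 0.271
gripper_force: 25.0
width: 0.276
gripper_force: 25.0
clock: 6.5
position: [525.3, 297.5, 119.8]
eef_rot: [179.9, -0.1, -104.9]
wrist_force: [-0.8, -1.3, -4.9]
width: 0.273
gripper_force: 25.0
rows shift [-0.0058 -0.0116  0.4423] turn [ 0.0004 -0.0005 -0.0004] | at [525.3 297.5 119.8] [ 1.7993e+02 -8.0000e-02 -1.0487e+02] F [-0.84 -1.26 -4.94] w 0.273 t 6.5 q6 -60.0
```

```bash

python3 -m jog '[[0,-0.006,-0.01,0.15,0,0,0],[0,-0.006,-0.01,0.3,0,0,0],[0,-0.006,-0.01,0.39,0,0,0],[0,-0.006,-0.01,0.40,0,0,0],[0,-0.006,-0.01,0.40,0,0,0]]' | sed -n 2,4p
for i in 1 2 3; do python3 -m jog '[[0,0,0,0.008,0,0,0],[0,0,0,0.015,0,0,0],[0,0,0,0.015,0,0,0]]' | sed -n 2,4p; done
```

```text
position: [527.4, 297.9, 73.2]
eef_rot: [-180.0, 0.0, -104.9]
wrist_force: [-0.0, 0.4, -4.3]
position: [527.0, 298.0, 70.9]
eef_rot: [-180.0, 0.0, -104.9]
wrist_force: [-0.1, -0.2, -4.8]
position: [527.0, 297.9, 68.8]
eef_rot: [180.0, -0.0, -104.9]
wrist_force: [0.1, 0.2, -4.0]
position: [527.0, 297.9, 67.1]
eef_rot: [180.0, -0.0, -104.9]
wrist_force: [0.4, -0.3, -5.1]
```

```bash

python3 -m jog '[[0,0,0,0.006,0,0,0],[0,0,0,0.010,0,0,0],[0,0,0,0.010,0,0,0]]' | sed -n 2,4p
python3 -m jog '[[0,0,0,0.004,0,0,0],[0,0,0,0.008,0,0,0],[0,0,0,0.008,0,0,0]]' | sed -n 2,4p
```

```text
position: [527.1, 298.0, 67.0]
eef_rot: [-180.0, 0.0, -104.9]
wrist_force: [-3.5, -1.9, 5.1]
position: [527.1, 298.0, 66.9]
eef_rot: [-180.0, 0.0, -104.9]
wrist_force: [-5.0, -2.9, 9.5]
```

Contact came at 66.95, exactly the flat height. I'll let go, back off and shut the fingers over the loop end.

```bash

python3 -m jog '[[0,0,0,-0.008,0,0,0],[0,0,0,-0.008,0,0,0],[0.5,0,0,-0.008,0,0,0],[0.5,0,0,-0.008,0,0,0],[0.5,0,0,-0.008,0,0,0],[0.5,0,0,-0.008,0,0,0]]' | sed -n 2,5p
python3 -m jog '[[0.5,0,0,-0.1,0,0,0],[0.5,0,0,-0.3,0,0,0],[0.5,0,0,-0.5,0,0,0],[0,-0.25,0,-0.5,0,0,0],[0,-0.517,0,-0.5,0,0,0],[0,-0.517,0,-0.5,0,0,0],[0,-0.517,0,-0.5,0,0,0]]'
python3 - <<'E'
from h import *
c=vision.capture("top"); 
s=state();print(s["position"],s["width"])
cv2.imwrite("pics/t3.png",cv2.resize(c["color"][140:245,130:335,::-1],None,fx=3.9,fy=3.9,interpolation=cv2.INTER_CUBIC))
c=vision.capture("wrist"); cv2.imwrite("pics/w3.png",c["color"][:,:,::-1])
c=vision.capture("side"); cv2.imwrite("pics/s3.png",cv2.resize(c["color"][200:350,200:350,::-1],None,fx=4,fy=4,interpolation=cv2.INTER_CUBIC))
E
```

```text
position: [527.1, 298.0, 65.7]
eef_rot: [-180.0, 0.0, -104.9]
wrist_force: [-0.4, -0.2, -0.2]
width: 0.494
clock: 10.68
position: [542.7, 357.5, 126.2]
eef_rot: [180.0, -0.0, -104.9]
wrist_force: [0.3, -0.6, 0.1]
width: 0.129
gripper_force: 0.0
[542.69299444 357.21346295 126.20634313] 0.08758276991107529
```

View pics/s3.png

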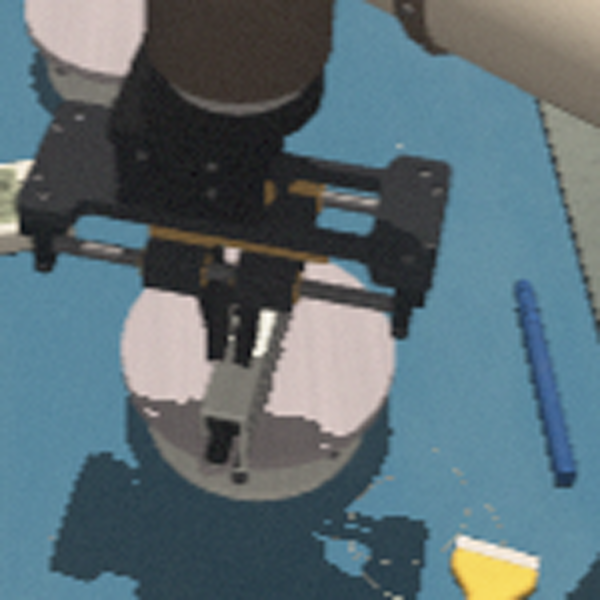

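View pics/w3.png

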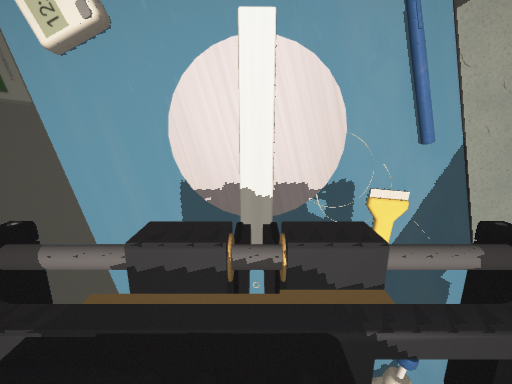

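The side and wrist views show the bar lying centrally across the left cover, at wrist columns 240-275. The fingers are over the loop end and the pen is clear. I'll press now.

```bash

python3 -m jog '[[0,0,0,0.08,0,0,0],[0,0,0,0.16,0,0,0],[0,0,0,0.2,0,0,0],[0,0,0,0.215,0,0,0],[0,0,0,0.215,0,0,0],[0,0,0,0.215,0,0,0]]' | sed -n 2,5p
for i in 1 2 3; do python3 -m jog '[[0,0,0,0.004,0,0,0],[0,0,0,0.007,0,0,0],[0,0,0,0.007,0,0,0]]' | sed -n '2p;4p'; done
```

```text
position: [543.1, 358.0, 100.4]
eef_rot: [-180.0, 0.0, -104.9]
wrist_force: [-0.3, 0.5, -0.7]
width: 0.0
position: [542.9, 357.9, 99.3]
wrist_force: [-0.4, -0.6, 0.1]
position: [542.9, 357.9, 98.5]
wrist_force: [-0.7, -0.1, 0.3]
position: [543.0, 357.9, 98.5]
wrist_force: [-2.1, -0.9, 4.6]
```

```bash

python3 -m jog '[[0,0,0,0.003,0,0,0],[0,0,0,0.004,0,0,0],[0,0,0,0.004,0,0,0],[0,0,0,0.004,0,0,0],[0,0,0,0.004,0,0,0]]' | sed -n '2p;4p'
python3 - <<'E'
from h import *
s=state();print(s["position"],s["wrist_force"],s["clock"])
E
```

```text
position: [543.0, 357.9, 98.5]
wrist_force: [-2.8, -0.2, 6.5]
[543.03458724 357.90542314  98.49091023] [-2.79541295 -0.15016906  6.49327129] 13.325
```

It takes 6.5 N with no sinking, so the cover is flat. Now the plain end.

```bash

python3 -m jog '[[0,0,0,-0.08,0,0,0],[0,0,0,-0.2,0,0,0],[0,0.3,0,-0.2,0,0,0],[0,0.6,0,-0.2,0,0,0],[0,0.6,0,-0.2,0,0,0]]' | sed -n 2p
python3 -m jog '[[0,0.3,0,0,0,0,0],[0,0.467,0,0,0,0,0],[0,0.467,0,0.08,0,0,0],[0,0.467,0,0.16,0,0,0],[0,0.467,0,0.18,0,0,0],[0,0.467,0,0.18,0,0,0],[0,0.467,0,0.18,0,0,0]]' | sed -n '2p;4p'
for i in 1 2; do python3 -m jog '[[0,0,0,0.004,0,0,0],[0,0,0,0.007,0,0,0],[0,0,0,0.007,0,0,0]]' | sed -n '2p;4p'; done
```

```text
position: [524.1, 286.5, 122.2]
position: [510.3, 234.6, 99.5]
wrist_force: [-0.0, 0.2, -0.5]
position: [510.1, 234.1, 98.7]
wrist_force: [0.6, -1.3, -0.1]
position: [510.1, 234.2, 98.5]
wrist_force: [-1.5, -0.7, 4.8]
```

```bash

python3 -m jog '[[0,0,0,0.003,0,0,0],[0,0,0,0.004,0,0,0],[0,0,0,0.004,0,0,0],[0,0,0,0.004,0,0,0],[0,0,0,0.004,0,0,0]]' | sed -n '2p;4p'
python3 -m jog '[[0,0,0,-0.1,0,0,0],[0,0,0,-0.4,0,0,0],[0,0,0,-0.8,0,0,0],[0,0,0,-0.8,0,0,0],[0,0,0,-0.8,0,0,0],[0,0,0,-0.8,0,0,0]]' | sed -n '1,2p;4p'
python3 - <<'E'
from h import *
c=vision.capture("wrist"); cv2.imwrite("pics/w4.png",c["color"][:,:,::-1])
c=vision.capture("side"); cv2.imwrite("pics/s4.png",cv2.resize(c["color"][200:350,200:350,::-1],None,fx=4,fy=4,interpolation=cv2.INTER_CUBIC))
E
```

```text
position: [510.2, 234.2, 98.4]
wrist_force: [-3.1, -1.1, 7.8]
clock: 16.95
position: [509.4, 233.7, 192.1]
wrist_force: [-0.7, -0.1, -0.4]
```

View pics/s4.png

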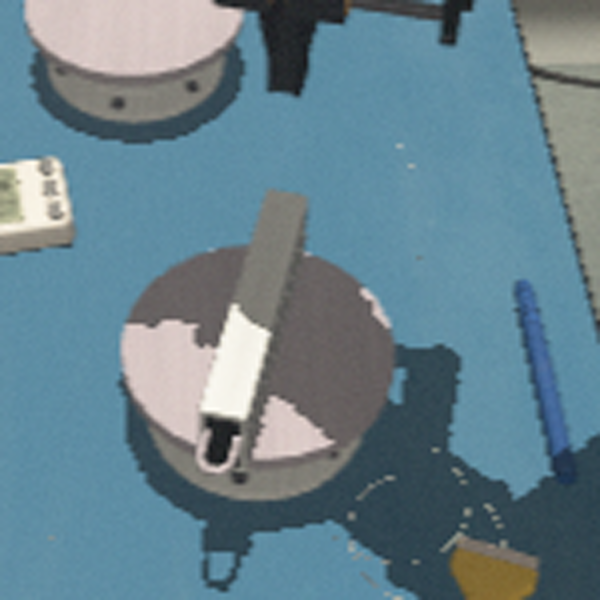

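The side view shows the bar lying flat and centred across the left cover, from crop (285,195) to (222,420). The gripper is clear and the pen and timer are where they were, so I'll hand in.

```bash
python3 -c "
from station import order
print(order.close_job())"
```

```text
the job is handed in; nothing more can be done
None
```

The left cover is the flat one: pressed at the loop end (6.5 N) and then the plain end (7.8 N) it gave about 0.1 mm at most, so I left the straightedge let go and lying across its middle and handed the job in; the other two covers were not tested.

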